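# Rock the angle gauge on the stud to its red mark and hold it there

### The job

Pick up the blue angle gauge by its black handle and set it upright on the rest, with the groove in its foot straddling the round steel bar. Then, keeping the foot seated lightly on the bar, rock the gauge sideways until its swinging pointer settles on the red mark of the dial, and finish holding it still there: do not let go. Leave everything else on the table where it is.

Things in the scene. Friction and masses are not known exactly. Their poses are not given: they have to be found in the camera images.
- gauge: loose blue pendulum angle gauge, about 0.35 kg, 162 mm tall, standing on its foot. Origin at the centre of its underside; z up, x out of the back (the white dial looks along -x, to the robot at yaw 0). Foot 70 mm (y) x 40 mm (x) x 22 mm high; above it the round dial case, radius 44 mm, 22 mm thick, centre 62 mm above the underside
- gauge_grip (a point): centre of the gauge's square black handle where it is gripped, 138 mm above the underside of the foot. The handle is 28 mm (y) x 26 mm (x) and stands clear of the dial case from 106 to 162 mm above the underside; axes as gauge
- groove (a point): point of the gauge that lies on the bar's axis when fully seated: 2.8 mm above the middle of the foot's underside. The V groove runs along x through the underside, 42 mm wide at the mouth, 12 mm deep, flanks 30 degrees from level; axes as gauge
- rest: fixed rest: a pale timber offcut 90 mm (x) x 100 mm (y) x 28 mm high, with a steel stud on it: a 10 mm thick upright web that carries a round steel bar. Origin at the middle of its underside, z up
- stud (a point): middle of the bar's axis, 62 mm above the table. The bar is 16 mm in diameter, 44 mm long and lies along this x axis; there is 29 mm of height between its axis and the steel plate below. y is level and across the bar, z up
- pointer (a joint): angle of the free-swinging pointer on the dial (rad), 0 along the line from handle to foot. It hangs by its weight and settles in about a second, so it reads the gauge's lean: turning the gauge about its own +x (handle goes to its -y, the right as seen facing the dial) makes it grow by the same angle
- mark (a joint): angle of the red mark on the dial (rad), in the pointer's scale; between 0.20 and 0.42. The ring with the mark is locked and stays put
- pointer_tip (a point): tip of the black pointer, 34 mm from the dial's centre
- mark_tip (a point): inner end of the red mark (5 mm wide), 34 mm from the dial's centre; the pointer's tip comes to lie here
- tape_roll: roll of blue tape lying flat, 67 mm across, 19 mm high; a bystander, not to be moved; origin at the centre of its underside
- wax_block: yellow block of beeswax, 43 x 64 x 26 mm high; a bystander, not to be moved; origin at the centre of its underside
- kiln_meter: hand-held yellow and black thermometer lying on its back, 133 x 68 x 28 mm high; a bystander, not to be moved; origin at the centre of its underside
- matchbox: matchbox, 36 x 53 x 15 mm high; a bystander, not to be moved; origin at the centre of its underside
- frit_jar: glass jar of blue frit with a yellow lid, 64 mm across, 92 mm high; a bystander, not to be moved; origin at the centre of its underside
Things that resemble listed ones, but are neither listed nor needed, are in the scene too. What is shaped like the gauge but green is not meant.

How it is judged:
By the outcome, as a careful person would: the job done as asked, in the order asked, and still so for the second after the job is handed in, while the arm keeps its last pose, push and grip.
It also fails if it takes over 48 s, if anything falls off the work surface, if the arm or the gripper's body presses on something with over 40 N, if the wrist force passes 120 N, or if a joint passes its speed limit or range.

### The arm

A 7-joint arm with a two-finger parallel gripper is mounted at the origin on a cart in front of the work surface, level with it; the furniture and walls round the work are solid. World frame = base frame: x ahead of the robot, y to its left, z up, the work surface at z = 0. Lengths are in m, angles in rad, forces in N, time in s.
With the tool pointing down it reaches from about 0.4 to 0.85 m from the base axis. Payload 10.4 kg.
Tool frame: the origin (TCP) lies midway between the tips of the shut fingers; the grasp point (between the pads) lies 19 mm behind it; z points along the fingers, y is the line along which they close (so a half turn about z gives the same grasp; the last joint's range is limited). The gripper opens to 85 mm and grips with 20 to 120 N. Pads are 22 mm wide; open, the fingers measure 114 mm over their backs; the gripper's body (76 mm by 85 mm) begins 54 mm behind the grasp point. The pads swing forward as they close: fully open they stand 13 mm farther back than shut.
Start: joints at [-1.261, 0.332, -0.065, 1.46, 0.022, 1.35, -0.088], TCP at [0.204, 0.591, 0.231] pointing down, gripper open.
Joint ranges: [-2.6, 2.6], [-0.5, 2.12], [-1.47, 1.34], [0.16, 2.42], [-1.27, 4.41], [0.06, 2.06], [-2.6, 2.6]. Speed limits (rad/s): [2.22, 2.22, 2.79, 2.79, 3.14, 3.14, 3.14].

### API

Orientations are given as a 3x3 rotation matrix whose columns are the frame's x, y, z axes.
In Python, from station import ctrl gives the robot as it stands. The module is installed in compiled form; this text tells all that it offers.
- The arm moves only by the tool arm_command, never from a script. Its arguments are lists of equal length, an entry for each row: "offset": the shift along the tool's x, y, z in cm, a list of three; "twist": the turn about the tool's z in rad; "fingers": the closure, from -1 (fully open) to 1 (shut). A call has 1 to 12 rows; each row is the pose to reach, as a shift and turn from the pose commanded when the call began, along the tool's axes at that moment; what a row does not reach only later rows make up. A row lasts 1/12 s, in which the tool goes at most 41.7 mm and 7.16 degrees, less where a joint would pass 70% of its speed; a pose out of reach is approached as far as the arm can. A call with a gripper value outside its range is refused whole. The fingers move at their own pace and stop on an object; "force" is the grip in N (left out, the last holds). Time passes only in rows, so rows that repeat a pose let the fingers close. It gives the time, the measured TCP pose, the force, the opening and the grip force at its end, in the units of the state.
- ctrl.state(): the state, without advancing time (a new reading comes with each control period).
- ctrl.capture(name): name is "scene" or "top" or "wrist"; returns the picture (384x512x3 uint8, red, green, blue); there is no depth.
- ctrl.camera_params(name): a dict with "fx", "fy", "cx", "cy" (pixels), "R" (3x3) and "t" (3): a world point X has camera coordinates R X + t. Camera axes: x right, y down, z forward; pixel columns grow to the right and rows downward; lengths in m; the calibration is good to about 2 mm. A picture is of the moment at which its call begins: read the wrist's pose just before it. camera_params takes no time and is no camera call; for the wrist camera it gives the pose at the moment of the call.
- ctrl.hand_in(): hands the job in; it is judged then, once.
The state is a dict: "t": time; "q": joint angles; "joint_vel": joint speeds; "effort": joint torques, N m; "eef_pos": TCP position; "eef_rot": TCP orientation; "wrist_force": force on the tool from outside, world axes, zero at the start; "ft_torque": the same for the moment, N m; "gripper_width": finger opening in m; "grasp_force": force on a finger pad.
Only numpy, scipy, OpenCV 4.12 (cv2) and the standard library are available. Lean on these libraries where they do the work, as an engineer would, in place of code of your own. Each camera call takes 0.05 s, during which the arm holds its last target. There are 200 camera calls.

## Working session

There is one attempt and no reset: what is moved stays moved. The work goes in short steps, Python scripts to look and compute and a tool call to move; the robot and the scene stay as the last step left them, time stands still between calls to the robot, and variables do not carry over. Pictures are saved under pics/ and viewed, at most 10 in all, crops included, and the job is handed in when it is done.

Besides the shell and the picture viewer there is one more tool, called after "Request:" by a JSON object that holds its "method" and its "body". arm_command: Moves the arm, as the interface text tells. Its arguments: {"type":"object","properties":{"offset":{"type":"array","items":{"type":"array","items":{"type":"number"}}},"twist":{"type":"array","items":{"type":"number"}},"fingers":{"type":"array","items":{"type":"number"}},"force":{"type":"number"}},"required":["offset","twist","fingers"]}

```bash
mkdir -p pics
python3 - <<'E'
from station import ctrl
import cv2,numpy as np
s=ctrl.state();print(s['t'],s['eef_pos'],s['eef_rot'],s['gripper_width'])
for n in['scene','top']:
    im=ctrl.capture(n);cv2.imwrite(f'pics/{n}0.png',im[:,:,::-1]);p=ctrl.camera_params(n);print(n,p)
a=cv2.imread('pics/scene0.png');b=cv2.imread('pics/top0.png')
cv2.imwrite('pics/s.png',cv2.resize(a,(800,600)));cv2.imwrite('pics/t.png',cv2.resize(b,(800,600)))
E
```

```text
0.0 [0.20407452 0.59034817 0.2305168 ] [[-9.45133203e-01  3.26684959e-01 -4.07564508e-04]
 [ 3.26685208e-01  9.45132228e-01 -1.35901422e-03]
 [-5.87671540e-05 -1.41759476e-03 -9.99998993e-01]] 0.08552356535799421
scene {'fx': 357.1991921512067, 'fy': 357.1991921512067, 'cx': 256.0296831427547, 'cy': 192.6589357220195, 'R': array([[ 0.81004272, -0.58636895, -0.00150271],
       [-0.39095442, -0.53817267, -0.74667585],
       [ 0.43701881,  0.60542682, -0.66518638]]), 't': array([-0.35716715,  0.36072022,  0.617796  ])}
top {'fx': 400.34360732242055, 'fy': 400.34360732242055, 'cx': 251.07675420991157, 'cy': 189.59649167879905, 'R': array([[ 0.03824966, -0.99926682, -0.00167051],
       [-0.97259221, -0.03684482, -0.22957973],
       [ 0.22934986,  0.01040607, -0.97328842]]), 't': array([0.09809756, 0.54239802, 0.94582357])}
```

View pics/s.png

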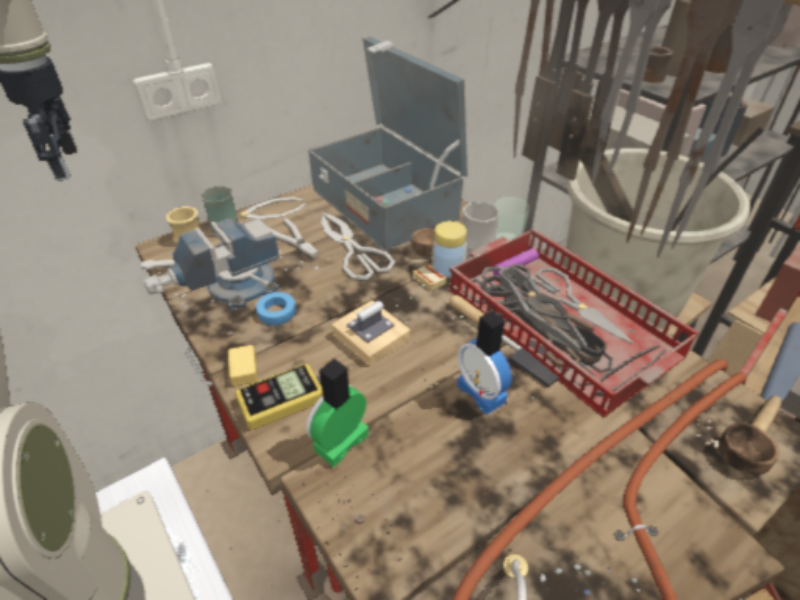

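View pics/t.png

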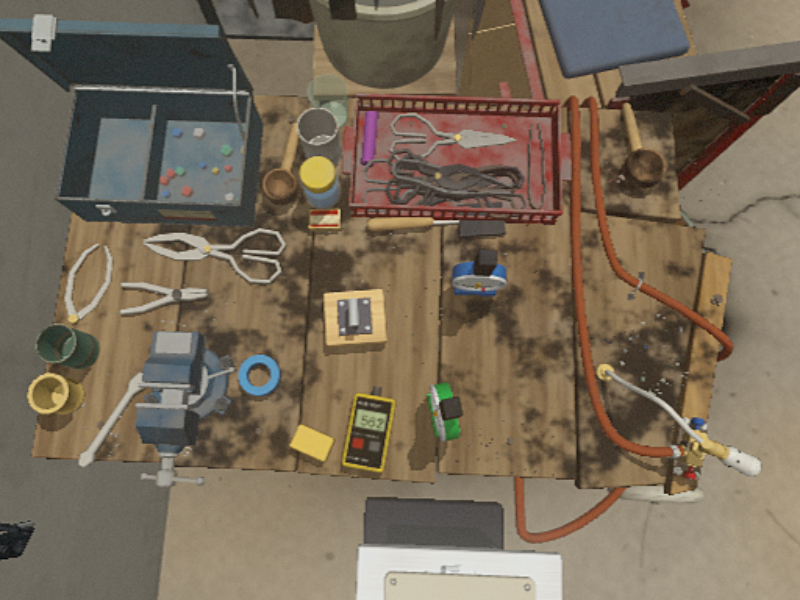

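The scene shows the blue gauge at (487,365) in the 800-wide scene view and (482,275) in the top view. The rest is at (370,330) and (355,318), and the green lookalike is separate. I'll crop closer for orientation.

Run:
```python
import cv2,numpy as np
a=cv2.imread('pics/scene0.png');b=cv2.imread('pics/top0.png')
def c(im,x,y,w=50,h=37):return cv2.resize(im[y:y+h,x:x+w],(400,296),interpolation=cv2.INTER_CUBIC)
# scale 8; gauge crops scaled with w
A=np.vstack([np.hstack([c(b,280,155),c(b,202,182)]),np.hstack([c(a,280,195,100,74),c(a,208,188,60,44)])])
cv2.imwrite('pics/c.png',A)
```

```text
(no output)
```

View pics/c.png

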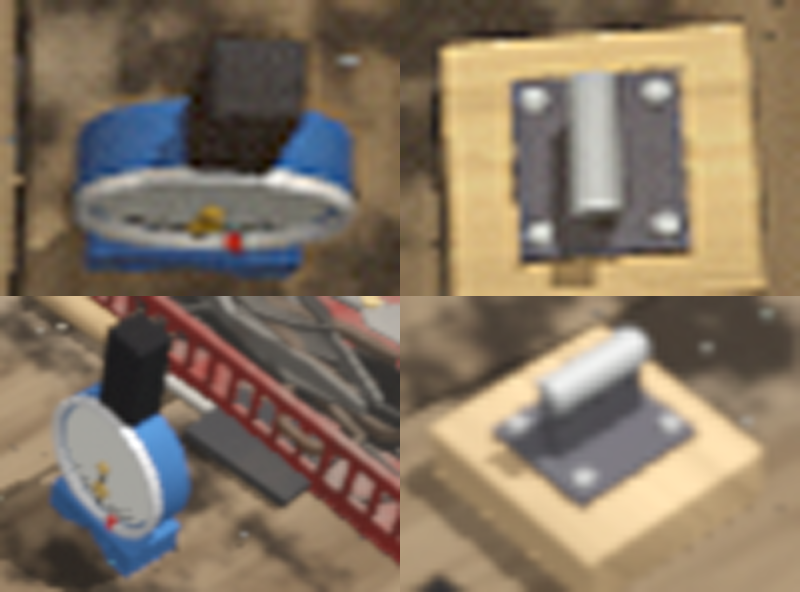

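The crops show the handle's top face centred about (258,77) and the dial's rim ends at (77,203) and (353,207), with the red mark right of centre. The bar runs nearly along x, with ends at (193,75) and (195,208) in its crop.

```bash
cat > h.py <<'E'
from station import ctrl
import cv2,numpy as np
def ray(n,u,v,z,P=None):
    p=P or ctrl.camera_params(n);C=-p['R'].T@p['t']
    d=p['R'].T@np.array([(u-p['cx'])/p['fx'],(v-p['cy'])/p['fy'],1]);return C+d*(z-C[2])/d[2]
def tri(*obs):
    A=np.zeros((3,3));b=np.zeros(3)
    for p,u,v in obs:
        C=-p['R'].T@p['t'];d=p['R'].T@np.array([(u-p['cx'])/p['fx'],(v-p['cy'])/p['fy'],1]);d/=np.linalg.norm(d)
        M=np.eye(3)-np.outer(d,d);A+=M;b+=M@C
    return np.linalg.solve(A,b)
def proj(p,X):
    c=p['R']@np.asarray(X)+p['t'];return p['fx']*c[0]/c[2]+p['cx'],p['fy']*c[1]/c[2]+p['cy']
E
python3 - <<'E'
from h import *
T=ctrl.camera_params('top');S=ctrl.camera_params('scene')
f=lambda x,y:(280+x/8-.5,155+y/8-.5)
for q in[(215,40),(305,42),(303,115),(210,112),(258,77)]:print('handle',ray('top',*f(*q),.162))
print('scene',ray('scene',315-.5,204.8-.5,.162),tri((T,*f(258,77)),(S,314.5,204.3)))
for q in[(77,203),(353,207)]:print('rim',ray('top',*f(*q),.062))
for q in[(85,270),(302,268)]:print('foot',ray('top',*f(*q),.0))
g=lambda x,y:(202+x/8-.5,182+y/8-.5)
for q in[(193,75),(195,208)]:print('bar',ray('top',*g(*q),.068))
for q in[(41,45),(343,25),(368,285)]:print('wood',ray('top',*g(*q),.028))
k=lambda x,y:(208+x*.15-.5,188+y*.15-.5)
for q in[(155,102),(238,50)]:print('bar sc',ray('scene',*k(*q),.062))
E
```

```text
handle [ 0.59110713 -0.00714918  0.162     ]
handle [ 0.59148229 -0.03307856  0.162     ]
handle [ 0.56955176 -0.03250835  0.162     ]
handle [ 0.56944035 -0.00585822  0.162     ]
handle [ 0.5804382  -0.01957679  0.162     ]
scene [ 0.57835954 -0.02009788  0.162     ] [ 0.58015961 -0.01937932  0.16074242]
rim [0.56753381 0.02317032 0.062     ]
rim [ 0.56953149 -0.06428034  0.062     ]
foot [0.56084034 0.0147467  0.        ]
foot [ 0.56428591 -0.0579895   0.        ]
bar [0.53143307 0.18223694 0.068     ]
bar [0.48914557 0.17937836 0.068     ]
wood [0.54879874 0.23545502 0.028     ]
wood [0.55926432 0.13709094 0.028     ]
wood [0.47360641 0.12544687 0.028     ]
bar sc [0.49214476 0.1792444  0.062     ]
bar sc [0.5340948  0.18502791 0.062     ]
```

Request:
{"method": "arm_command", "body": {"offset": [[-18,-15,-2],[-36,-30,-2],[-55.5,-45.4,-2],[-55.5,-45.4,-2],[-55.5,-45.4,-2],[-55.5,-45.4,-2],[-55.5,-45.4,-2],[-55.5,-45.4,-2],[-55.5,-45.4,-2],[-55.5,-45.4,-2],[-55.5,-45.4,-2],[-55.5,-45.4,-2]], "twist": [0.1,0.2,0.3,0.4,0.5,0.6,0.7,0.8,0.9,1.0,1.1,1.2], "fingers": [-1,-1,-1,-1,-1,-1,-1,-1,-1,-1,-1,-1], "force": 30}}

```text
t: 1.1
eef_pos: [0.4666, 0.1632, 0.2462]
eef_rot: [[-0.033, 0.999, -0.0], [0.999, 0.033, 0.0], [0.0, -0.0, -1.0]]
wrist_force: [0.6, 0.8, -0.7]
gripper_width: 0.0855
grasp_force: 0.0
```

Request:
{"method": "arm_command", "body": {"offset": [[-3.5,2,0],[-7,4,0],[-10.5,6,0],[-14,8,0],[-17,10,0],[-18,10.6,0],[-18,10.6,0],[-18,10.6,0]], "twist": [0,0,0,0,0,0,0,0], "fingers": [-1,-1,-1,-1,-1,-1,-1,-1]}}

```text
t: 1.77
eef_pos: [0.5787, -0.0109, 0.2456]
eef_rot: [[-0.037, 0.999, -0.001], [0.999, 0.037, -0.0], [-0.0, -0.001, -1.0]]
wrist_force: [0.1, 1.1, 0.3]
gripper_width: 0.0857
grasp_force: 0.0
```

Run:
```python
from h import *
s=ctrl.state();print(s['t'],s['eef_pos'],s['eef_rot'],s['q'])
P=ctrl.camera_params('wrist');im=ctrl.capture('wrist');cv2.imwrite('pics/w1r.png',im[:,:,::-1])
print(P,proj(P,[.58,-.0196,.162]))
cv2.imwrite('pics/w1.png',cv2.resize(im[:,:,::-1],(800,600)))
import pickle;pickle.dump(P,open('w1.pkl','wb'))
```

```text
1.7667 [ 0.57869769 -0.01085931  0.24562165] [[-3.67519879e-02  9.99323754e-01 -1.15191700e-03]
 [ 9.99324390e-01  3.67516919e-02 -2.77140922e-04]
 [-2.34618608e-04 -1.16132423e-03 -9.99999298e-01]] [-0.53094759  0.2377003   0.56068851  1.59325873 -0.12841294  1.34889564
  0.08229231]
{'fx': 270.4137649538699, 'fy': 270.4137649538699, 'cx': 255.0933645605314, 'cy': 190.74107653272142, 'R': array([[ 0.99935645,  0.03572828, -0.003191  ],
       [ 0.03517866, -0.95880914,  0.28186431],
       [ 0.00701097, -0.28179517, -0.95944897]]), 't': array([-0.57634658, -0.07122816,  0.38499814])} (np.float64(257.42592914150873), np.float64(206.15262161555674))
```

View pics/w1.png

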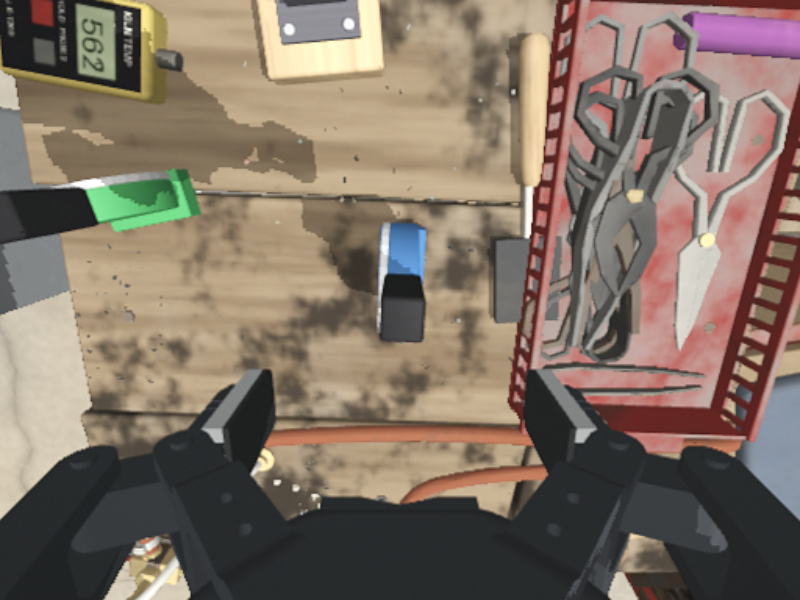

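Run:
```python
from h import *
import pickle
P=pickle.load(open('w1.pkl','rb'));r=cv2.imread('pics/w1r.png')
for q in[(386,289),(422,289),(424,341),(382,341),(403.5,315)]:print(ray('',q[0]*.64-.2,q[1]*.64-.2,.162,P))
g=r[170:232,235:285].astype(int);m=(g.max(2)<75)&(g[:,:,0]-g[:,:,2]<20)
for i in range(0,62,2):print(''.join('#' if v else '.' for v in m[i]),170+i)
# mark angle from original views: dial plane
def mark(n,px,yaw=.03,c=np.array([.580,-.0196,.062])):
    p=ctrl.camera_params(n);C=-p['R'].T@p['t'];d=p['R'].T@np.array([(px[0]-p['cx'])/p['fx'],(px[1]-p['cy'])/p['fy'],1])
    nx=np.array([np.cos(yaw),np.sin(yaw),0]);ny=np.array([-np.sin(yaw),np.cos(yaw),0]);o=c-.011*nx
    X=C+d*(nx@(o-C))/(nx@d);v=X-o;return ny@v,v[2],np.arctan2(-ny@v,-v[2])
for n,f in[('top','pics/top0.png'),('scene','pics/scene0.png')]:
    b=cv2.imread(f).astype(int);x0,y0,x1,y1=((285,170,330,195) if n=='top' else (290,230,325,265))
    k=b[y0:y1,x0:x1];m=(k[:,:,2]-np.maximum(k[:,:,0],k[:,:,1])).clip(0)*((k[:,:,2]-np.maximum(k[:,:,0],k[:,:,1]))>50)
    ys,xs=np.nonzero(m);w=m[ys,xs];px=(x0+(xs*w).sum()/w.sum(),y0+(ys*w).sum()/w.sum());print(n,px,mark(n,px))
```

```text
[ 5.70111418e-01 -3.56823531e-04  1.62000000e-01]
[5.90003504e-01 3.71498887e-04 1.62000000e-01]
[ 0.59272825 -0.03042867  0.162     ]
[ 0.56865616 -0.03132057  0.162     ]
[ 0.58037075 -0.01515112  0.162     ]
####.............................................. 170
###............................................... 172
###...#........................................... 174
###...#.....##################.................... 176
###........#######################................ 178
###........#######################................ 180
###........########################............... 182
###.......#########################............... 184
####......##########################.............. 186
..........##########################.............. 188
.........###########################.............. 190
.........############################............. 192
.........###########...............##............. 194
.........############..............##............. 196
.........##########.##.............##............. 198
.........#############.............##............. 200
.........
[... 459 characters left out ...]
######................ 218
.................................................. 220
.................................................. 222
.................................................. 224
.................................................. 226
.................................................. 228
.................................................. 230
top (np.float64(308.59558823529414), np.float64(184.578431372549)) (np.float64(-0.012935292975028195), np.float64(-0.04831202610652058), np.float64(0.26160866201643873))
scene (np.float64(307.3813953488372), np.float64(250.79767441860466)) (np.float64(-0.007530267014937547), np.float64(-0.039106756329733205), np.float64(0.19022838110196152))
```

The wrist view shows the blue gauge's handle top at about (404,316) of 800, so its centre is near (0.5805, -0.019), in agreement with the top view. The fingers straddle it along x. Next I descend and grip.

Request:
{"method": "arm_command", "body": {"offset": [[-0.8,0.15,0],[-0.8,0.15,3],[-0.8,0.15,6],[-0.8,0.15,9],[-0.8,0.15,11.5],[-0.8,0.15,12.7],[-0.8,0.15,12.7],[-0.8,0.15,12.7]], "twist": [0,0,0,0,0,0,0,0], "fingers": [-1,-1,-1,-1,-1,-1,-1,-1]}}

```text
t: 2.48
eef_pos: [0.5809, -0.0182, 0.1199]
eef_rot: [[-0.039, 0.999, 0.0], [0.999, 0.039, 0.0], [0.0, 0.0, -1.0]]
wrist_force: [0.4, 0.7, 1.3]
gripper_width: 0.0855
grasp_force: 0.0
```

Run:
```python
from h import *
s=ctrl.state();print(s['t'],s['eef_pos'],s['wrist_force'])
P=ctrl.camera_params('wrist');im=ctrl.capture('wrist')[:,:,::-1]
sc=ctrl.capture('scene')[195:295,270:370,::-1]
cv2.imwrite('pics/w2.png',np.hstack([cv2.resize(im,(400,300)),cv2.resize(sc,(400,300),interpolation=cv2.INTER_CUBIC)]))
```

```text
2.4833 [ 0.58086418 -0.01820177  0.1199204 ] [0.35012386 0.68271948 1.30000753]
```

View pics/w2.png

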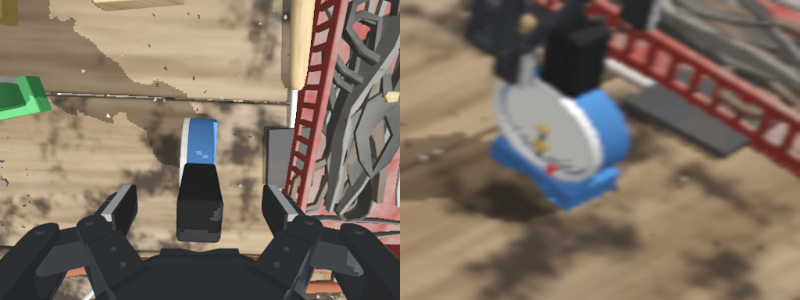

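The handle stands between the pads, and the scene camera can still see the dial. I'll close and lift.

Request:
{"method": "arm_command", "body": {"offset": [[0,0,0],[0,0,0],[0,0,0],[0,0,0],[0,0,0],[0,0,0],[0,0,0],[0,0,0]], "twist": [0,0,0,0,0,0,0,0], "fingers": [1,1,1,1,1,1,1,1], "force": 30}}

```text
t: 3.25
eef_pos: [0.5809, -0.0186, 0.1195]
eef_rot: [[-0.038, 0.999, 0.0], [0.999, 0.038, 0.0], [0.0, 0.0, -1.0]]
wrist_force: [-2.2, -0.4, 5.8]
gripper_width: 0.0256
grasp_force: 29.7
```

Request:
{"method": "arm_command", "body": {"offset": [[0,0,-1],[0,0,-3],[0,0,-6],[0,0,-9],[2,-0.6,-11],[5,-1.5,-11],[8,-2.4,-11],[11,-3.3,-11],[14,-4.2,-11],[17,-5.1,-11],[19,-5.8,-11],[20.2,-6.1,-11]], "twist": [0,0,0,0,0,-0.01,-0.02,-0.03,-0.04,-0.05,-0.06,-0.067], "fingers": [1,1,1,1,1,1,1,1,1,1,1,1]}}

```text
t: 4.25
eef_pos: [0.5103, 0.184, 0.229]
eef_rot: [[-0.109, 0.994, -0.001], [0.994, 0.109, 0.0], [0.001, -0.001, -1.0]]
wrist_force: [-0.1, -0.1, -4.4]
gripper_width: 0.0258
grasp_force: 32.1
```

Request:
{"method": "arm_command", "body": {"offset": [[0,0,0],[0,0,0],[0,0,0],[0,0,0]], "twist": [0,0,0,0], "fingers": [1,1,1,1]}}

```text
t: 4.58
eef_pos: [0.5126, 0.1792, 0.2292]
eef_rot: [[-0.102, 0.995, 0.0], [0.995, 0.102, -0.001], [-0.001, -0.0, -1.0]]
wrist_force: [0.2, 0.1, -4.5]
gripper_width: 0.0258
grasp_force: 32.1
```

Run:
```python
from h import *
s=ctrl.state();print(s['t'],s['eef_pos'],s['eef_rot'],s['wrist_force'],s['ft_torque'],s['gripper_width'])
S=ctrl.camera_params('scene');T=ctrl.camera_params('top')
im=ctrl.capture('scene')[:,:,::-1];tp=ctrl.capture('top')[:,:,::-1]
cv2.imwrite('pics/s3r.png',im);cv2.imwrite('pics/t3r.png',tp)
print(proj(S,[.51,.18,.062]),proj(S,[.51,.18,.17]),proj(T,[.51,.18,.1]))
cv2.imwrite('pics/s3.png',np.hstack([cv2.resize(im[150:270,185:285],(500,600),interpolation=cv2.INTER_CUBIC),cv2.resize(tp[160:260,200:250],(300,600),interpolation=cv2.INTER_CUBIC)]))
```

```text
4.5833 [0.51262834 0.17922523 0.22919759] [[-1.02210972e-01  9.94762744e-01  3.62808711e-05]
 [ 9.94762585e-01  1.02210976e-01 -5.62559023e-04]
 [-5.63321061e-04 -2.14088515e-05 -9.99999841e-01]] [ 0.23656252  0.06365943 -4.4914509 ] [-0.01130037 -0.01624463  0.00665406] 0.02577031580714583
(np.float64(236.49290473854361), np.float64(199.80302609350528)) (np.float64(234.7458970759359), np.float64(165.98440983939926)) (np.float64(225.2392784293642), np.float64(196.54355771509572))
```

View pics/s3.png

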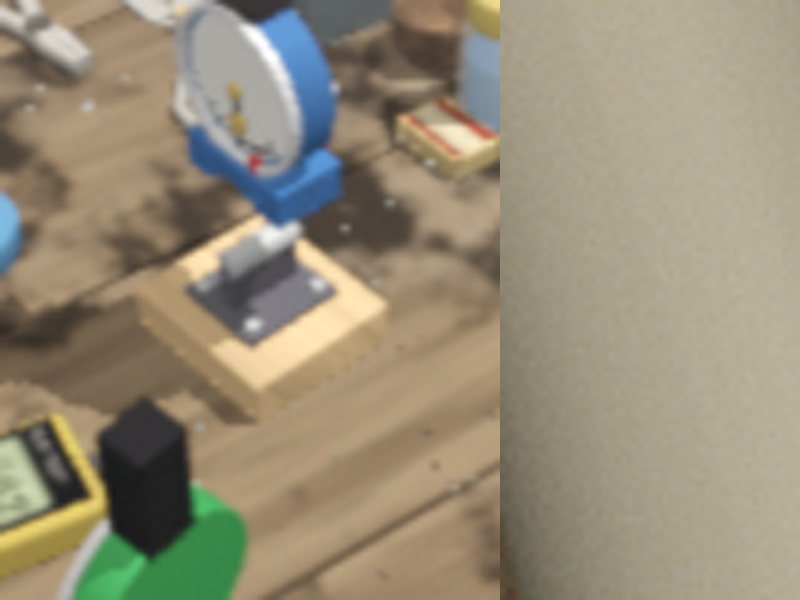

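The gauge hangs upright above the bar, dial facing the camera, with the red mark at (255,163). I'm lowering it with a 2 mm y correction.

Request:
{"method": "arm_command", "body": {"offset": [[0.2,-0.1,1],[0.2,-0.1,2.5],[0.2,-0.1,3.5],[0.2,-0.1,4.2],[0.2,-0.1,4.5],[0.2,-0.1,4.6],[0.2,-0.1,4.7],[0.2,-0.1,4.8],[0.2,-0.1,4.8],[0.2,-0.1,4.8]], "twist": [0,0,0,0,0,0,0,0,0,0], "fingers": [1,1,1,1,1,1,1,1,1,1]}}

```text
t: 5.52
eef_pos: [0.5111, 0.1829, 0.1816]
eef_rot: [[-0.105, 0.994, 0.001], [0.994, 0.105, 0.0], [0.0, 0.001, -1.0]]
wrist_force: [-0.0, 0.8, -3.6]
gripper_width: 0.0255
grasp_force: 32.0
```

Request:
{"method": "arm_command", "body": {"offset": [[0.1,0,0.1],[0.1,0,0.1],[0.1,0,0.2],[0.1,0,0.2],[0.1,0,0.3],[0.1,0,0.3],[0.1,0,0.3]], "twist": [0,0,0,0,0,0,0], "fingers": [1,1,1,1,1,1,1]}}

```text
t: 6.1
eef_pos: [0.511, 0.184, 0.1789]
eef_rot: [[-0.105, 0.994, 0.001], [0.994, 0.105, 0.001], [0.001, 0.001, -1.0]]
wrist_force: [-1.7, -0.0, 4.5]
gripper_width: 0.0256
grasp_force: 33.2
```

Seated: TCP z is 0.1789 against 0.1787 expected, with about 4.5 N of press and no sideways force. Next, rock on an arc about the bar to about 0.2 rad with a softer grip, so that the handle pivots between the pads.

Request:
{"method": "arm_command", "body": {"offset": [[0,0,0],[-0.4,0,0],[-0.8,0,0.02],[-1.2,0,0.05],[-1.6,0,0.1],[-2.0,0,0.15],[-2.3,0,0.2],[-2.5,0,0.23],[-2.7,0,0.27],[-2.7,0,0.27],[-2.7,0,0.27]], "twist": [0,0,0,0,0,0,0,0,0,0,0], "fingers": [1,1,1,1,1,1,1,1,1,1,1], "force": 22}}

```text
t: 7.02
eef_pos: [0.5142, 0.1567, 0.176]
eef_rot: [[-0.104, 0.995, 0.001], [0.995, 0.104, 0.001], [0.001, 0.001, -1.0]]
wrist_force: [-0.7, 1.1, 5.6]
gripper_width: 0.0255
grasp_force: 33.3
```

Request:
{"method": "arm_command", "body": {"offset": [[0,0,0],[0,0,0],[0,0,0],[0,0,0],[0,0,0],[0,0,0],[0,0,0],[0,0,0],[0,0,0],[0,0,0],[0,0,0],[0,0,0]], "twist": [0,0,0,0,0,0,0,0,0,0,0,0], "fingers": [1,1,1,1,1,1,1,1,1,1,1,1]}}

```text
t: 8.02
eef_pos: [0.5142, 0.1567, 0.1761]
eef_rot: [[-0.104, 0.995, 0.001], [0.995, 0.104, 0.001], [0.0, 0.001, -1.0]]
wrist_force: [-0.6, 0.9, 4.7]
gripper_width: 0.0255
grasp_force: 33.3
```

```bash
cat > dial.py <<'E'
from h import *
def look(name,n=8):
    s=ctrl.state();print(s['t'],s['eef_pos'],s['wrist_force'],s['ft_torque'],s['gripper_width'],s['grasp_force'])
    im=np.mean([ctrl.capture('scene')[:,:,::-1].astype(float) for _ in range(n)],0).round().astype(np.uint8)
    cv2.imwrite(f'pics/{name}r.png',im);return im
def rect(im,c,yaw=.105,sc=5.,half=60):
    """world-upright frontal view of the dial plane through c, sc px/mm"""
    p=ctrl.camera_params('scene');ny=np.array([-np.sin(yaw),np.cos(yaw),0])
    k=half/1000;src=[];dst=[]
    for a,b in[(-1,-1),(1,-1),(1,1),(-1,1)]:   # right, down
        src.append(proj(p,c-ny*a*k-np.array([0,0,b*k])));dst.append(((a+1)*half*sc,(b+1)*half*sc))
    H=cv2.getPerspectiveTransform(np.float32(src),np.float32(dst))
    return cv2.warpPerspective(im,H,(int(2*half*sc),)*2,flags=cv2.INTER_CUBIC)
E
python3 - <<'E'
from dial import *
im=look('d1')
t=-np.arcsin((ctrl.state()['eef_pos'][1]-.184)/.1352);print('lean',t)
nx=np.array([np.cos(.105),np.sin(.105),0]);ny=np.array([-np.sin(.105),np.cos(.105),0])
c=np.array([.511,.184,.062])+.0592*(np.array([0,0,1])*np.cos(t)-ny*np.sin(t))-.011*nx
r=rect(im,c);u=proj(ctrl.camera_params('scene'),c);x,y=int(u[0]),int(u[1]);print(u)
cv2.imwrite('pics/d1.png',np.hstack([r[:,:],cv2.resize(im[y-30:y+60,x-20:x+10],(200,600),interpolation=cv2.INTER_CUBIC)]))
E
```

```text
8.0167 [0.51420361 0.15670502 0.17605158] [-0.55939217  0.8937358   4.734062  ] [0.48468853 0.16702152 0.08630728] 0.025504325544740563 33.27774167060852
lean 0.20323493580252425
(np.float64(234.64916435522684), np.float64(185.6584355188581))
```

View pics/d1.png

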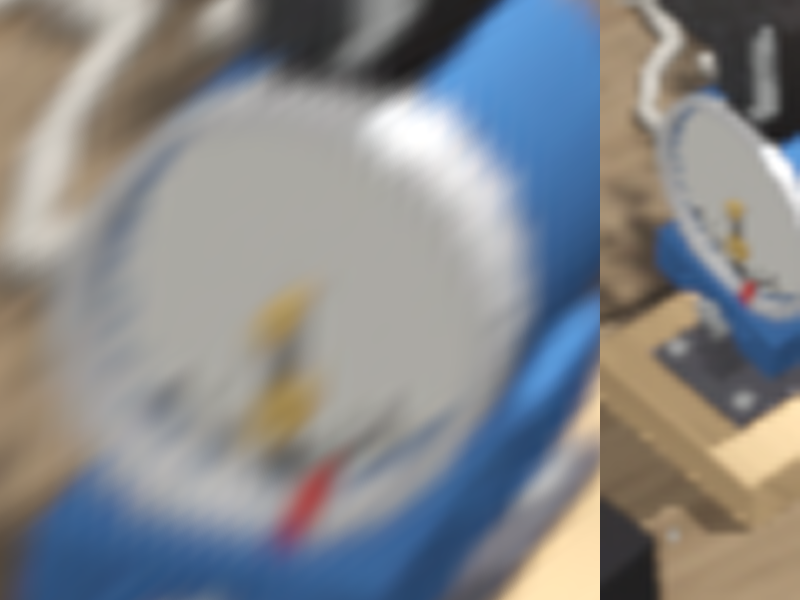

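The rectified dial view (lean 0.20) shows the hub at (285,310), the bob at (280,410), and the red mark right of it at (308,503). Foreshortening blurs the down-left diagonal. So far the mark works out to about 0.35, so I'll lean to about 0.34 and then measure along the well-resolved direction.

Request:
{"method": "arm_command", "body": {"offset": [[-0.3,0,0.07],[-0.6,0,0.14],[-0.9,0,0.22],[-1.2,0,0.31],[-1.5,0,0.41],[-1.8,0,0.5],[-1.8,0,0.5],[-1.8,0,0.5],[-1.8,0,0.5],[-1.8,0,0.5],[-1.8,0,0.5],[-1.8,0,0.5]], "twist": [0,0,0,0,0,0,0,0,0,0,0,0], "fingers": [1,1,1,1,1,1,1,1,1,1,1,1]}}

```text
t: 9.42
eef_pos: [0.5161, 0.1384, 0.1709]
eef_rot: [[-0.104, 0.995, 0.001], [0.995, 0.104, -0.0], [-0.001, 0.001, -1.0]]
wrist_force: [0.5, -1.2, 5.7]
gripper_width: 0.0257
grasp_force: 33.2
```

Request:
{"method": "arm_command", "body": {"offset": [[0,0,0],[0,0,0],[0,0,0],[0,0,0],[0,0,0],[0,0,0],[0,0,0],[0,0,0]], "twist": [0,0,0,0,0,0,0,0], "fingers": [1,1,1,1,1,1,1,1]}}

```text
t: 10.08
eef_pos: [0.5161, 0.1385, 0.1709]
eef_rot: [[-0.104, 0.995, 0.001], [0.995, 0.104, -0.0], [-0.001, 0.001, -1.0]]
wrist_force: [1.3, -0.2, 5.5]
gripper_width: 0.0256
grasp_force: 33.2
```

```bash
cat >> dial.py <<'E'
nx=np.array([np.cos(.105),np.sin(.105),0]);ny=np.array([-np.sin(.105),np.cos(.105),0])
def centre(t):return np.array([.511,.184,.062])+.0592*(np.array([0,0,1])*np.cos(t)-ny*np.sin(t))-.011*nx
def meas(im,c,nx,ny):
    p=ctrl.camera_params('scene');C=-p['R'].T@p['t'];u,v=proj(p,c);x0,y0=int(u)-22,int(v)-24
    k=im[y0:y0+55,x0:x0+45].astype(int);B,G,R=k[:,:,0],k[:,:,1],k[:,:,2];out={}
    w=C-c;par=np.array([-(ny@w),w[2]]);par/=np.linalg.norm(par);s=np.array([-par[1],par[0]])
    s*=-np.sign(s[1])            # axes: right, up; s points down-right
    for nm,m in(('red',R-np.maximum(G,B)),('brass',np.minimum(R,G)-B)):
        th=40 if nm=='red' else 35
        n,l,st,ce=cv2.connectedComponentsWithStats((m>th).astype(np.uint8))
        for i in range(1,n):
            ys,xs=np.nonzero(cv2.dilate((l==i).astype(np.uint8),np.ones((3,3))));q=m[ys,xs].clip(0)
            px=(x0+(xs*q).sum()/q.sum(),y0+(ys*q).sum()/q.sum())
            d=p['R'].T@np.array([(px[0]-p['cx'])/p['fx'],(px[1]-p['cy'])/p['fy'],1])
            V=C+d*(nx@(c-C))/(nx@d)-c;rt=np.array([-ny@V,V[2]])*1000
            print(nm,st[i][4],np.round(px,2),'right,up mm',np.round(rt,1),'s',round(float(rt@s),2))
    print('s dir',s)
E
python3 - <<'E'
from dial import *
im=look('d2');t=-np.arcsin((ctrl.state()['eef_pos'][1]-.184)/np.cos(.105)/.1352);print('lean',t)
print(2);meas(im,centre(t),nx,ny)
print(1);meas(cv2.imread('pics/d1r.png'),centre(.2044),nx,ny)
s3=cv2.imread('pics/s3r.png');print('s3');meas(s3,np.array([.511,.181,.168])-.0*nx-.011*nx,nx,ny)
a=.036;NX=np.array([np.cos(a),np.sin(a),0]);NY=np.array([-np.sin(a),np.cos(a),0])
print('s0');meas(cv2.imread('pics/scene0.png'),np.array([.580,-.019,.062])-.011*NX,NX,NY)
cv2.imwrite('pics/d2.png',rect(im,centre(t)))
E
```

```text
10.0833 [0.51612726 0.13845585 0.17093769] [ 1.25813713 -0.21171815  5.48385831] [-0.04913105 -0.0757148   0.02298364] 0.025608997740624556 33.17024767398834
lean 0.345600739126793
2
red 5 [236.78 199.6 ] right,up mm [ -2.5 -39.6] s 24.87
brass 4 [235.8 188.1] right,up mm [-4.1 -2.9] s -1.05
brass 6 [236.42 193.98] right,up mm [ -2.8 -21.1] s 12.17
brass 142 [221.91 209.19] right,up mm [ -71.3 -122.8] s 30.19
brass 171 [250.92 212.76] right,up mm [ 50.5 -46.4] s 68.55
brass 1 [214.5  213.96] right,up mm [-111.2 -171.1] s 33.26
s dir [ 0.73836111 -0.67440557]
1
red 5 [235.85 198.07] right,up mm [  2.1 -39.1] s 28.18
brass 5 [233.65 185.88] right,up mm [-4.1 -3.2] s -0.77
brass 7 [234.16 191.75] right,up mm [ -3.4 -21.8] s 12.38
brass 115 [220.43 207.8 ] right,up mm [ -69.7 -124.5] s 33.79
brass 94 [251.43 210.69] right,up mm [ 60.5 -40.2] s 71.66
brass 1 [214.05 213.95] right,up mm [-105.6 -175.1] s 42.08
s dir [ 0.73174525 -0.68157823]
s3
red 6 [235.56 181.76] right,up mm [ 13.8 -32.6] s 33.02
brass 1 [220.17 151.86] right,up mm [-39.4  25.8] s -45.91
brass 4 [231.42 167.57] right,up mm [0.8 2.4] s -1.16
brass 8 [232.07 174.02] right,up mm [  1.8 -16.2] s 12.93
brass 21 [231.96 195.78] right,up mm [ -4.  -89.5] s 61.63
brass 2 [245.4 197.7] right,up mm [ 48.7 -60.1] s 77.09
s dir [ 0.69431615 -0.71967013]
s0
red 19 [325.87 214.41] right,up mm [ 41.3 107.6] s -17.79
red 6 [307.51 250.72] right,up mm [  8.3 -38.6] s 26.47
brass 4 [305.41 237.53] right,up mm [-3.3 -2.7] s -1.56
brass 8 [304.78 242.99] right,up mm [ -3.  -21.5] s 8.09
s dir [ 0.86703974 -0.49823899]
```

View pics/d2.png

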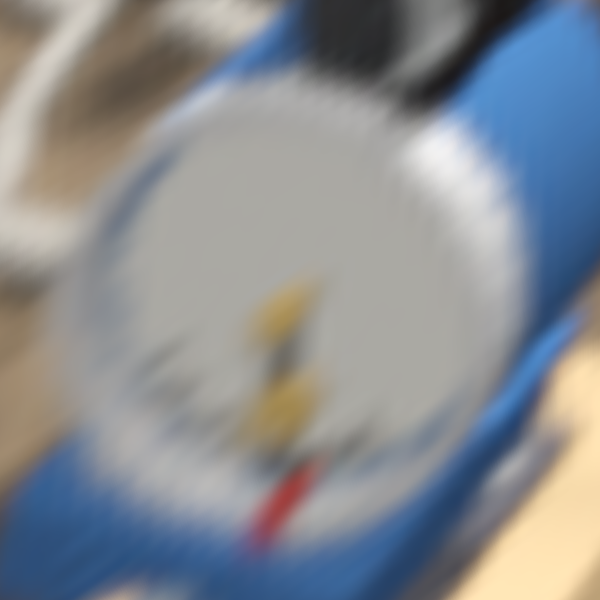

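In the second rectified view the hub (280,310), bob (280,410), pointer and red mark (285,505) lie nearly in line. My estimates of the mark run from 0.32 to 0.37, so a few more leans will average out the pixel noise.

Request:
{"method": "arm_command", "body": {"offset": [[-0.3,0,0.11],[-0.7,0,0.27],[-0.7,0,0.27],[-0.7,0,0.27],[-0.7,0,0.27],[-0.7,0,0.27],[-0.7,0,0.27],[-0.7,0,0.27],[-0.7,0,0.27],[-0.7,0,0.27]], "twist": [0,0,0,0,0,0,0,0,0,0], "fingers": [1,1,1,1,1,1,1,1,1,1]}}

```text
t: 11.32
eef_pos: [0.5168, 0.1315, 0.1682]
eef_rot: [[-0.104, 0.995, 0.001], [0.995, 0.104, -0.0], [-0.001, 0.001, -1.0]]
wrist_force: [0.3, -0.4, 5.7]
gripper_width: 0.0256
grasp_force: 33.2
```

```bash
cat >> dial.py <<'E'
def go(n):
    im=look(n,4);t=-np.arcsin((ctrl.state()['eef_pos'][1]-.184)/np.cos(.105)/.1352);print('lean',t);meas(im,centre(t),nx,ny)
E
python3 -c "
from dial import *
go('d3')" | grep -v 'brass [0-9][0-9]'
```

```text
11.3167 [0.51682815 0.13151964 0.16822169] [ 0.32869068 -0.44624279  5.67630445] [-0.03272215 -0.09681979 -0.02790864] 0.025594792245181856 33.164082169532776
lean 0.40093103031670246
red 6 [236.82 200.02] right,up mm [ -5.5 -39.8] s 22.67
brass 5 [236.53 188.97] right,up mm [-4.4 -2.7] s -1.44
brass 8 [237.15 194.89] right,up mm [ -3.1 -21.1] s 11.86
s dir [ 0.74106781 -0.67143019]
```

Request:
{"method": "arm_command", "body": {"offset": [[0.3,0,-0.12],[0.7,0,-0.26],[1.1,0,-0.4],[1.1,0,-0.4],[1.1,0,-0.4],[1.1,0,-0.4],[1.1,0,-0.4],[1.1,0,-0.4],[1.1,0,-0.4],[1.1,0,-0.4]], "twist": [0,0,0,0,0,0,0,0,0,0], "fingers": [1,1,1,1,1,1,1,1,1,1]}}

```text
t: 12.35
eef_pos: [0.5153, 0.1428, 0.172]
eef_rot: [[-0.104, 0.995, 0.001], [0.995, 0.104, -0.0], [-0.0, 0.0, -1.0]]
wrist_force: [1.2, -4.8, 4.5]
gripper_width: 0.0252
grasp_force: 33.1
```

```bash
python3 -c "
from dial import *
go('d4')" | grep -v 'brass [0-9][0-9]'
```

```text
12.35 [0.51530179 0.14278056 0.17196395] [ 1.16983584 -4.76015866  4.50319512] [-1.22583143 -0.56371607  0.00588882] 0.025229047898574383 33.13393592834473
lean 0.3116050123165583
red 6 [236.47 199.21] right,up mm [ -1.8 -39.8] s 25.58
brass 4 [235.41 187.51] right,up mm [-3.6 -2.6] s -0.89
brass 8 [235.86 193.38] right,up mm [ -3.  -21.2] s 12.11
brass 1 [214.5  213.96] right,up mm [-109.3 -171.7] s 35.59
brass 1 [218.99 216.5 ] right,up mm [ -87.3 -165.6] s 47.61
s dir [ 0.73672662 -0.67619072]
```

Request:
{"method": "arm_command", "body": {"offset": [[0.3,0,-0.09],[0.6,0,-0.17],[0.6,0,-0.17],[0.6,0,-0.17],[0.6,0,-0.17],[0.6,0,-0.17],[0.6,0,-0.17],[0.6,0,-0.17],[0.6,0,-0.17],[0.6,0,-0.17]], "twist": [0,0,0,0,0,0,0,0,0,0], "fingers": [1,1,1,1,1,1,1,1,1,1]}}

```text
t: 13.38
eef_pos: [0.5145, 0.1491, 0.1735]
eef_rot: [[-0.105, 0.994, 0.0], [0.994, 0.105, 0.0], [0.0, 0.0, -1.0]]
wrist_force: [2.2, -3.7, 4.6]
gripper_width: 0.0261
grasp_force: 33.1
```

```bash
python3 -c "
from dial import *
go('d5')" | grep -v 'brass [0-9][0-9]'
```

```text
13.3833 [0.51448093 0.14905534 0.17352737] [ 2.21994516 -3.73833989  4.55815392] [-0.92950869 -0.60698919 -0.05504821] 0.02613716910988464 33.07632923126221
lean 0.26312205056772925
red 7 [236.26 198.66] right,up mm [  0.2 -39.3] s 26.82
brass 5 [234.52 186.95] right,up mm [-4.3 -3.8] s -0.55
brass 8 [235.1  192.73] right,up mm [ -3.2 -21.8] s 12.49
brass 1 [214.05 213.96] right,up mm [-109.  -174.3] s 38.28
brass 1 [218.  215.5] right,up mm [ -89.1 -165.8] s 47.05
s dir [ 0.7344389  -0.67867481]
```

```bash
sed -i "s/def meas(im,c,nx,ny):/def meas(im,c,nx,ny,cam='scene'):/; /def meas/,\$ s/camera_params('scene')/camera_params(cam)/" dial.py
python3 - <<'E'
from dial import *
a=.037;NX=np.array([np.cos(a),np.sin(a),0]);NY=np.array([-np.sin(a),np.cos(a),0])
meas(cv2.imread('pics/top0.png'),np.array([.580,-.019,.062])-.011*NX,NX,NY,'top')
t=cv2.imread('pics/top0.png')[176:190,298:316].astype(int)
print(t[:,:,2]-np.maximum(t[:,:,0],t[:,:,1]));print(np.minimum(t[:,:,2],t[:,:,1])-t[:,:,0])
E
```

```text
red 4 [308.58 184.64] right,up mm [ 13.6 -49.5] s -6.62
brass 1 [291.81 167.68] right,up mm [-46.5 109.7] s 30.86
brass 1 [295.93 166.66] right,up mm [-38.  117.9] s 21.33
brass 3 [319.7  167.15] right,up mm [ 16.1 114.1] s -31.73
brass 1 [326.04 167.01] right,up mm [ 30.2 115.3] s -45.86
brass 1 [322.11 168.67] right,up mm [ 23.7 101.9] s -37.51
brass 6 [325.42 175.68] right,up mm [42.1 41. ] s -47.37
brass 1 [326.51 173.98] right,up mm [42.  56.5] s -49.36
brass 1 [326.51 176.01] right,up mm [45.3 38. ] s -50.13
brass 1 [285.97 182.03] right,up mm [-48.8 -21.6] s 51.33
brass 12 [305.42 182.09] right,up mm [  1.6 -22.1] s 1.45
brass 2 [284.55 184.38] right,up mm [-50.5 -46.8] s 56.46
brass 1 [317.22 189.23] right,up mm [  44.9 -102.2] s -30.37
brass 2 [310.48 205.52] right,up mm [  60.1 -339.9] s -12.51
brass 3 [309.37 208.11] right,up mm [  63. -387.] s -8.87
brass 3 [314.05 207.61] right,up mm [  77.8 -377.7] s -24.85
brass 1 [296.06 208.54] right,up mm [  17.6 -395.4] s 37.25
brass 1 [306.98 208.51] right,up mm [  55.7 -394.8] s -0.57
s dir [-0.99040659 -0.13818388]
[[  7   8   7
[... 1388 characters left out ...]
  7   9  10   8  10   7]
 [  6   5  10  11   9   6  15  58  88  61  15   7   4   7  11  10   3   9]
 [  7  14   9   7   8  14  39  45  53  46  10   7   8   6   3   8   8   8]
 [ -4   1   5  10   6  38  69  67  69  44   4   2  11  13   5   2   5   8]
 [ 10   7   5   4   5   7  21  10  13  11   5   0   4   4   6   5   8   7]
 [ -1  -4  -3   3  15   9  10   8   9   7  13  16  10  13   8  12  14   7]
 [-67 -64 -67 -64 -61 -58 -59 -62 -51 -48 -22 -16 -25 -48 -44 -51 -65 -65]
 [-38 -43 -52 -52 -55 -57 -61 -68 -63 -71 -73 -70 -76 -78 -82 -80 -93 -83]
 [-41 -29 -15  -9  -6  -2 -11 -26 -31 -46 -42 -54 -47 -44 -36 -40 -39 -38]
 [ 22  18  19  21  18  17  14  11  11  11   3  -8 -23 -22 -23 -22 -22 -25]]
```

The top view gives about 0.32, insensitive to the mark's radius. Reading the mark directly near alignment puts it at a kinematic lean of about 0.345. I'll return there from below, the direction with little side force.

Request:
{"method": "arm_command", "body": {"offset": [[-0.2,0,0.04],[-0.4,0,0.09],[-0.6,0,0.14],[-0.8,0,0.2],[-0.98,0,0.27],[-0.98,0,0.27],[-0.98,0,0.27],[-0.98,0,0.27],[-0.98,0,0.27],[-0.98,0,0.27],[-0.98,0,0.27],[-0.98,0,0.27]], "twist": [0,0,0,0,0,0,0,0,0,0,0,0], "fingers": [1,1,1,1,1,1,1,1,1,1,1,1]}}

```text
t: 14.58
eef_pos: [0.5154, 0.1394, 0.1707]
eef_rot: [[-0.105, 0.994, -0.0], [0.994, 0.105, 0.0], [0.0, -0.0, -1.0]]
wrist_force: [1.6, 3.2, 2.5]
gripper_width: 0.0254
grasp_force: 32.8
```

Request:
{"method": "arm_command", "body": {"offset": [[0,0,0],[0,0,0],[0,0,0],[0,0,0],[0,0,0],[0,0,0],[0,0,0],[0,0,0],[0,0,0],[0,0,0],[0,0,0],[0,0,0]], "twist": [0,0,0,0,0,0,0,0,0,0,0,0], "fingers": [1,1,1,1,1,1,1,1,1,1,1,1]}}

```text
t: 15.58
eef_pos: [0.5154, 0.1393, 0.1707]
eef_rot: [[-0.105, 0.994, -0.0], [0.994, 0.105, 0.0], [0.0, -0.0, -1.0]]
wrist_force: [1.1, 2.6, 0.9]
gripper_width: 0.0254
grasp_force: 32.6
```

```bash
python3 - <<'E' | grep -v 'brass [0-9][0-9]'
from dial import *
go('d6')
im=cv2.imread('pics/d6r.png')
# foot/seat view, plus pointer/mark in raw pixels, and the same crop of d2
cv2.imwrite('pics/d6.png',np.hstack([cv2.resize(im[150:240,205:280],(500,600),interpolation=cv2.INTER_CUBIC),cv2.resize(im[180:208,227:241],(300,600),interpolation=cv2.INTER_NEAREST)]))
E
```

```text
15.5833 [0.51538325 0.13932408 0.17072928] [1.14626812 2.58671434 0.89866162] [ 1.21107862 -0.48629671 -0.06929568] 0.025374673402787772 32.57456839084625
lean 0.3387849137425588
red 4 [236.48 199.58] right,up mm [ -3.3 -40.5] s 24.9
brass 5 [235.58 188.11] right,up mm [-4.5 -3.6] s -0.91
brass 8 [236.13 194.02] right,up mm [ -3.6 -22.2] s 12.3
brass 1 [214.5  213.96] right,up mm [-110.9 -171.2] s 33.74
s dir [ 0.73803155 -0.6747662 ]
```

View pics/d6.png

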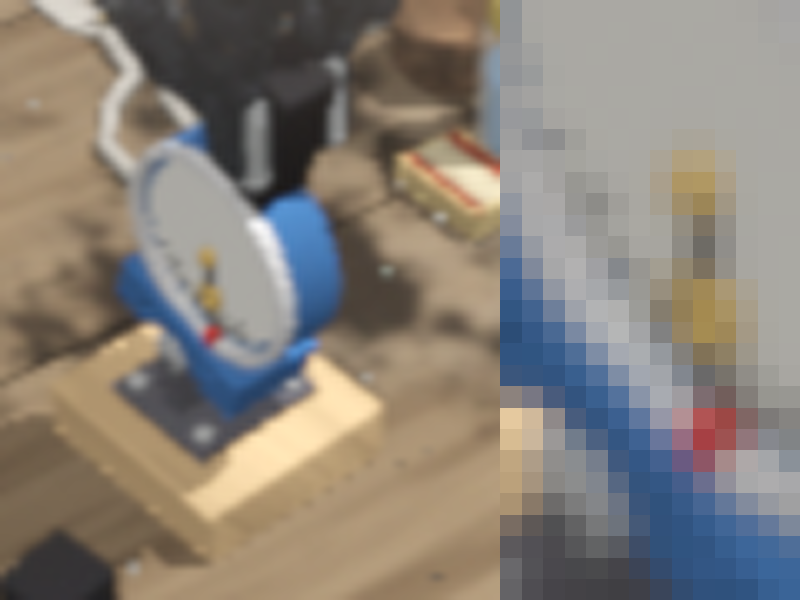

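The gauge is seated with the web under the foot. The pointer's hub (235.6,188.1), bob (236.1,194.0) and the red mark (236.5,199.6) are in line, leaving a residual of about 0.01 rad. Side force is 2.6 N, so I'll ease that and press slightly.

Request:
{"method": "arm_command", "body": {"offset": [[0.03,0,0.03],[0.05,0,0.06],[0.05,0,0.06],[0.05,0,0.06],[0.05,0,0.06],[0.05,0,0.06],[0.05,0,0.06],[0.05,0,0.06],[0.05,0,0.06],[0.05,0,0.06],[0.05,0,0.06],[0.05,0,0.06]], "twist": [0,0,0,0,0,0,0,0,0,0,0,0], "fingers": [1,1,1,1,1,1,1,1,1,1,1,1]}}

```text
t: 16.78
eef_pos: [0.5155, 0.1393, 0.1707]
eef_rot: [[-0.104, 0.995, 0.0], [0.995, 0.104, -0.0], [-0.0, 0.0, -1.0]]
wrist_force: [0.1, 1.7, 5.6]
gripper_width: 0.0255
grasp_force: 33.2
```

Request:
{"method": "arm_command", "body": {"offset": [[0,0,0],[0,0,0],[0,0,0],[0,0,0],[0,0,0],[0,0,0],[0,0,0],[0,0,0],[0,0,0],[0,0,0],[0,0,0],[0,0,0]], "twist": [0,0,0,0,0,0,0,0,0,0,0,0], "fingers": [1,1,1,1,1,1,1,1,1,1,1,1]}}

```text
t: 17.78
eef_pos: [0.5155, 0.1393, 0.1706]
eef_rot: [[-0.104, 0.995, 0.0], [0.995, 0.104, -0.0], [-0.0, 0.0, -1.0]]
wrist_force: [0.1, 1.6, 5.3]
gripper_width: 0.0257
grasp_force: 33.2
```

```bash
python3 -c "
from dial import *
go('d7')" | grep -v 'brass [0-9][0-9]'
```

```text
17.7833 [0.51551331 0.13930983 0.170646  ] [0.11094552 1.57551961 5.29055901] [0.74771391 0.1026461  0.04090386] 0.02568070883256964 33.21082055568695
lean 0.3387298026289916
red 4 [236.5  199.57] right,up mm [ -3.3 -40.5] s 24.89
brass 4 [235.57 188.26] right,up mm [-4.6 -4.1] s -0.62
brass 8 [236.14 194.01] right,up mm [ -3.5 -22.1] s 12.31
brass 1 [214.49 213.96] right,up mm [-110.9 -171.3] s 33.74
s dir [ 0.73802889 -0.67476912]
```

```bash
python3 -c "
from station import ctrl
print(ctrl.hand_in())"
```

```text
the job is handed in; nothing more can be done
None
```

I handed the job in with the gauge seated on the bar, leaning about 0.34 rad with the pointer reading on the red mark (mark angle good to about ±0.03 rad), held still and pressed lightly (about 5 N beyond its weight); the verdict was not shown.

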